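# Shelve the filter cassettes in a row

### The job

Take the three glass filter cassettes off the stack one by one, from the top down, and lay them flat on the little bench shelf beside the cassette already lying there, so that all four make one neat straight row running along the shelf towards the robot's right, in the order they come off the stack: long sides next to each other and parallel, short ends in line, each touching its neighbour or at most 1 cm from it. Put them down rather than drop them; leave the cassette already on the shelf where it is, and do not disturb the bottle, the dish or the mouse.

Things in the scene. Friction and masses are not known exactly. Their poses are not given: they have to be found in the camera images.
- top_frame: Filter cassette: flat dark metal frame with grey glass pane, 60 mm (x) by 46 mm (y), 12 mm thick, about 90 g, loose. Origin: centre of underside. All four alike; a half turn in yaw makes no difference. At the start it is the uppermost of the stack of three on the mat.
- mid_frame: Filter cassette: flat dark metal frame with grey glass pane, 60 mm (x) by 46 mm (y), 12 mm thick, about 90 g, loose. Origin: centre of underside. All four alike; a half turn in yaw makes no difference. At the start it is the middle one of the stack.
- low_frame: Filter cassette: flat dark metal frame with grey glass pane, 60 mm (x) by 46 mm (y), 12 mm thick, about 90 g, loose. Origin: centre of underside. All four alike; a half turn in yaw makes no difference. At the start it is the lowest of the stack, lying on the mat.
- row_frame: Filter cassette: flat dark metal frame with grey glass pane, 60 mm (x) by 46 mm (y), 12 mm thick, about 90 g, loose. Origin: centre of underside. All four alike; a half turn in yaw makes no difference. Already on the shelf near its end at the robot's left, y along the shelf; the row continues along its -y (robot's right, the longer free part). Not always centred on the shelf's depth.
- shelf: Low white bench shelf, fixed: a flat board 125 mm deep (its x, away from the robot) and 300 mm long (its y), open above, without rim or wall, on three grey legs; the board's top is 60 mm above the table. Origin on the table under its centre; +y is its end at the robot's left. It may stand left or right of the stack.
- shelf_top (a point): Centre of the shelf board's top face (60 mm above the table), axes as the shelf.
- mat: Light brown cork mat under the stack, fixed, 100 x 90 mm, 3 mm thick. Origin: centre of its underside, on the table.
- oil_bottle: Bystander: small amber dropper bottle with black cap, 34 mm across, 62 mm high, standing loose. Origin: centre of its underside.
- dish: Bystander: shallow clear plastic dish, 60 mm across, 14 mm high, loose. Origin: centre of its underside.
- mouse: Bystander: black computer mouse, 105 x 58 mm, 34 mm high, loose, beyond the work. Origin: centre of its underside, x along its length.
Things that resemble listed ones, but are neither listed nor needed, are in the scene too. Leave any red look-alike of the top_frame alone.

How it is judged:
On the way, in this order (a step that is already met when the one before it is completed fails the run):
1. the top cassette of the stack lies flat in the row, released, next to the one already on the shelf (horizontal distance between top_frame and row_frame between 0.044 and 0.0575 m and x of top_frame in the frame of row_frame between -0.008 and 0.008 m and y of top_frame in the frame of row_frame below -0.03 m and z of top_frame in the frame of row_frame between -0.004 and 0.004 m and angle between top_frame's own z axis and vertical below 0.06 rad and angle between the x axis of top_frame and the x axis of row_frame, either way round below 0.12 rad and contact force between top_frame and the fingers below 0.1 N and linear speed of top_frame below 0.02 m/s), for 0.2 s.
2. the middle cassette of the stack lies flat in the row, released, next to the one from the top (horizontal distance between mid_frame and top_frame between 0.044 and 0.0575 m and x of mid_frame in the frame of row_frame between -0.008 and 0.008 m and y of mid_frame in the frame of row_frame below -0.08 m and z of mid_frame in the frame of row_frame between -0.004 and 0.004 m and angle between mid_frame's own z axis and vertical below 0.06 rad and angle between the x axis of mid_frame and the x axis of row_frame, either way round below 0.12 rad and contact force between mid_frame and the fingers below 0.1 N and linear speed of mid_frame below 0.02 m/s), for 0.2 s.
3. the lowest cassette of the stack lies flat in the row, released, next to the middle one (horizontal distance between low_frame and mid_frame between 0.044 and 0.0575 m and x of low_frame in the frame of row_frame between -0.008 and 0.008 m and y of low_frame in the frame of row_frame below -0.125 m and z of low_frame in the frame of row_frame between -0.004 and 0.004 m and angle between low_frame's own z axis and vertical below 0.06 rad and angle between the x axis of low_frame and the x axis of row_frame, either way round below 0.12 rad and contact force between low_frame and the fingers below 0.1 N and linear speed of low_frame below 0.02 m/s), for 0.2 s.
At the end, for the whole second after the job is handed in: Top, middle, lowest cassettes follow the first (moved < 10 mm) along its -y, in that order: flat (0.06 rad, height within 4 mm), neighbours' centres 44 to 57.5 mm apart, centres within 8 mm of its own in x, parallel within 0.12 rad, released, at rest (all of step 1 and all of step 2 and all of step 3 and distance of row_frame from where it was at the start of the episode below 0.01 m and angle between row_frame's own z axis and vertical below 0.06 rad); the robot touches nothing.
It fails at once if the bottle, the dish or the mouse is moved more than 20 mm or tipped (distance of any of oil_bottle, dish, mouse from where it was at the start of the episode above 0.02 m or angle between any of oil_bottle, dish, mouse's own z axis and vertical above 0.3 rad).
It fails at once if the cassette already on the shelf is moved more than 10 mm (distance of row_frame from where it was at the start of the episode above 0.01 m).
It fails at once if a cassette is dropped: faster than 0.7 m/s (a fall of about 25 mm) without the fingers on it ((linear speed of top_frame above 0.7 m/s and contact force between top_frame and the fingers below 0.05 N) or (linear speed of mid_frame above 0.7 m/s and contact force between mid_frame and the fingers below 0.05 N) or (linear speed of low_frame above 0.7 m/s and contact force between low_frame and the fingers below 0.05 N)).
It also fails if it takes over 72 s, if anything falls off the work surface, if the arm or the gripper's body presses on something with over 40 N, if the wrist force passes 120 N, or if a joint passes its speed limit or range.

### The arm

A 6-joint arm with a two-finger parallel gripper is mounted at the origin on the work surface. World frame = base frame: x ahead of the robot, y to its left, z up, the work surface at z = 0. Lengths are in m, angles in rad, forces in N, time in s.
With the tool pointing down it reaches from about 0.25 to 0.775 m from the base axis. Payload 4 kg.
Tool frame: the origin (TCP) lies at the very end of the fingers, on their centre line; the grasp point (between the pads) lies hold_point_z behind it (hold_point_z is the distance from the TCP to the grasp point, in m); z points along the fingers, y is the direction in which the jaws open and shut (so a half turn about z gives the same grasp; the last joint's range is limited). The gripper opens to 94 mm and grips with 3 to 60 N. Pads are 16 mm wide; open, the fingers measure 119 mm over their backs; the gripper's body (75 mm by 177 mm) begins 78 mm behind the grasp point.
Start: joints at [-1.343, 0.087, 1.371, -0, 1.684, -0.103], TCP at [0.179, -0.52, 0.206] pointing down, gripper open.
Joint ranges: [-3.1, 3.1], [-0.76, 2.03], [0.27, 2.55], [-1.08, 4.22], [0.17, 2.65], [-2.57, 2.57]. Speed limits (rad/s): [2.79, 2.79, 3.14, 3.14, 3.14, 3.14].

### API

Orientations are given as [roll, pitch, yaw] about the fixed x, y, z axes, in that order (R = Rz(yaw) Ry(pitch) Rx(roll)).
In Python, from bench import * gives the robot as it stands.
- The arm moves only by the tool step_arm, never from a script. Its argument "increments" is text: rows parted by semicolons, each of 6 numbers parted by spaces: the shift along the tool's x, y, z in cm, then the turn, a rotation vector about the tool's x, y, z in rad. A call has 1 to 5 rows; each row shifts and turns the commanded pose from where the row before left it, along the tool's axes as they then stand; what a row does not reach is not made up. A row lasts 1/10 s, in which the tool goes at most 50 mm and 8.59 degrees, less where a joint would pass 70% of its speed; a pose out of reach is approached as far as the arm can. A call is refused whole if a number of a shift passes 5 or a number of a turn 0.15, either way. A call with a gripper value outside its range is refused whole. "claw" is the gripper's target within -1 to 1 (shut at 1, half-way at 0, fully open at -1), set as the call begins (left out, the last holds). The fingers move at their own pace and stop on an object; the grip force is fixed at half the most. Time passes only in rows, so rows that do not move let the fingers close. It gives the time, the measured TCP pose, the force and the opening at its end, in the units of the state.
- get_obs(): the state, without advancing time (a new reading comes with each control period).
- snapshot(name): name is "side" or "top"; returns the picture (420x560x3 uint8, red, green, blue); there is no depth.
- calibration(name): a dict with "camera_matrix" (3x3 intrinsics, pixels), "eye" and "orientation" of the camera in the world. Camera axes: x right, y up, looking along -z (the intrinsics and any distortion apply to the point x, -y, -z); pixel columns grow to the right and rows downward; lengths in m; the calibration is good to about 2 mm. A picture is of the moment at which its call begins. calibration takes no time and is no camera call.
- close_job(): hands the job in, once; it reports no verdict.
The state is a dict: "time": time; "joint_positions": joint angles; "qvel": joint speeds; "joint_torque": joint torques, N m; "tool_pos": TCP position; "ee_rot": TCP orientation; "wrist_force": force on the tool from outside, world axes, zero at the start; "wrist_torque": the same for the moment, N m; "width": finger opening in m.
Only numpy, scipy, OpenCV 4.12 (cv2) and the standard library are available. Lean on these libraries where they do the work, as an engineer would, in place of code of your own. Each camera call takes 0.05 s, during which the arm holds its last target. There are 200 camera calls.

## Working session

There is one attempt and no reset: what is moved stays moved. The work goes in short steps, Python scripts to look and compute and a tool call to move; the robot and the scene stay as the last step left them, time stands still between calls to the robot, and variables do not carry over. Pictures are saved under pics/ and viewed, about 8 in all and at most 12, crops included, and the job is handed in when it is done.

Besides the shell and the picture viewer there is one more tool, called after "Emit:" in YAML: its name, and indented under it one key for each argument. step_arm: Moves the arm, as the interface text tells. Its arguments: {"type":"object","properties":{"increments":{"type":"string"},"claw":{"type":"number"}},"required":["increments"]}

```bash
mkdir -p pics; cat > h.py <<'E'
from bench import *
import numpy as np, cv2
E
python3 - <<'E'
from h import *
for n in("side","top"):
    c=calibration(n); print(n,c)
    cv2.imwrite(f"pics/{n}0.png",snapshot(n)[:,:,::-1])
print(get_obs())
E
```

```text
side {'camera_matrix': array([[515.39257626,   0.        , 279.01052656],
       [  0.        , 515.39257626, 208.21964789],
       [  0.        ,   0.        ,   1.        ]]), 'eye': array([ 0.33798652, -0.65675399,  0.50399332]), 'orientation': array([ 1.03740576, -0.02166305, -0.41740299])}
top {'camera_matrix': array([[466.05614224,   0.        , 283.10602026],
       [  0.        , 466.05614224, 218.74177559],
       [  0.        ,   0.        ,   1.        ]]), 'eye': array([0.59545408, 0.02637877, 0.83607362]), 'orientation': array([ 0.04094744, -0.02811108, -1.59141445])}
{'time': 0.1, 'joint_positions': array([-1.34311056e+00,  8.78721096e-02,  1.37211040e+00, -3.48756700e-05,
        1.68356419e+00, -1.03064320e-01]), 'qvel': array([-0.00086956, -0.00298842, -0.00253274, -0.0013997 , -0.00152894,
        0.00217717]), 'joint_torque': array([ 1.78635284e-03, -3.41252840e+01, -3.03301299e+01,  7.21190334e-02,
        3.04451433e-02, -9.35765274e-05]), 'tool_pos': array([ 0.1785055 , -0.51970931,  0.20442242]), 'ee_rot': array([-3.13964541e+00, -1.66557729e-04,  3.30746038e-01]), 'wrist_force': array([ 0.15885808,  0.30594713, -1.04648725]), 'wrist_torque': array([ 0.00735526,  0.01598976, -0.03055039]), 'width': 0.09418207063150735}
```

View pics/side0.png

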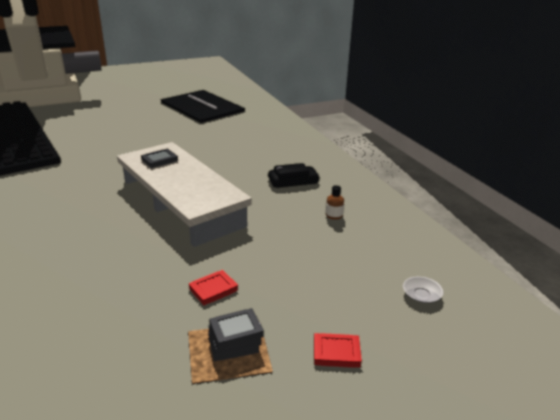

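View pics/top0.png

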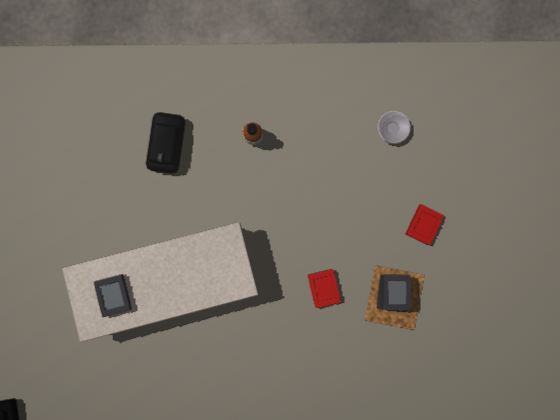

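Side: stack on the mat at (236,334), shelf cassette at (159,157). Top: stack at (396,293), shelf cassette at (113,296). Look-alikes: two red frames, top (325,289) and (425,225), to be left alone. Other dark items are the mouse at (166,142) and the bottle at (252,132). I choose the dark stack on the cork mat.

```bash
cat >> h.py <<'E'
from scipy.spatial.transform import Rotation as Ro
def ray(n,uv):
    c=calibration(n); K=c["camera_matrix"]; R=Ro.from_euler("xyz",c["orientation"]).as_matrix()
    uv=np.atleast_2d(uv).astype(float)
    d=np.c_[(uv[:,0]-K[0,2])/K[0,0],-(uv[:,1]-K[1,2])/K[1,1],-np.ones(len(uv))]@R.T
    return np.array(c["eye"]),d
def onplane(n,uv,z):
    e,d=ray(n,uv); return (e+d*((z-e[2])/d[:,2])[:,None])[:,:2]
def proj(n,P):
    c=calibration(n); K=c["camera_matrix"]; R=Ro.from_euler("xyz",c["orientation"]).as_matrix()
    q=(np.atleast_2d(P)-c["eye"])@R; return np.c_[K[0,2]-K[0,0]*q[:,0]/q[:,2],K[1,2]+K[1,1]*q[:,1]/q[:,2]]
def rect(n,mask,z):
    """largest blob -> rectangle on plane z: centre, sizes(long,short), yaw of long side"""
    cs,_=cv2.findContours(mask.astype(np.uint8),cv2.RETR_EXTERNAL,cv2.CHAIN_APPROX_NONE)
    c=max(cs,key=cv2.contourArea)[:,0,:]
    p=onplane(n,c,z).astype(np.float32)
    (x,y),(w,h),a=cv2.minAreaRect(p*1000)
    if w<h: w,h,a=h,w,a+90
    a=(a+90)%180-90
    return np.round([x,y,w,h,a],1)
E
python3 - <<'E'
from h import *
im=cv2.imread("pics/top0.png"); g=im.max(2).astype(int); s=g-im.min(2)
def roi(m,x0,y0,x1,y1):
    o=np.zeros(m.shape,bool); o[y0:y1,x0:x1]=m[y0:y1,x0:x1]; return o
for nm,b,z in (("stack",(370,265,425,325),.039),("row",(85,265,140,325),.072)):
    c=im[b[1]:b[3],b[0]:b[2]]
    print(nm,"dark",rect("top",roi(g<75,*b),z),"pane",rect("top",roi((g>80)&(g<135)&(s<25)&(im[:,:,0]>=im[:,:,2]),*b),z))
hsv=cv2.cvtColor(im,cv2.COLOR_BGR2HSV)
print("shelf",rect("top",roi((g>135)&(s<45),55,215,265,345),.06))
print("mat",rect("top",roi((hsv[...,1]>110)&(hsv[...,0]>4)&(hsv[...,0]<25)&(g>60),355,255,435,335),.003))
a=cv2.resize(im[255:340,355:440],(400,400),interpolation=cv2.INTER_NEAREST);b=cv2.resize(im[255:340,70:155],(400,400),interpolation=cv2.INTER_NEAREST)
cv2.imwrite("pics/crop1.png",np.hstack([a,b]))
E
```

```text
stack dark [ 495.9 -191.    72.4   63.1   88.1] pane [ 498.3 -188.5   37.5   29.4   -1.4]
row dark [507.2 281.3  60.4  49.8  13.5] pane [508.2 283.4  39.1  29.7  14. ]
shelf [528.3 209.6 299.4 124.1 -76.5]
mat [ 484.6 -193.9   99.4   89.1  -12.3]
```

View pics/crop1.png

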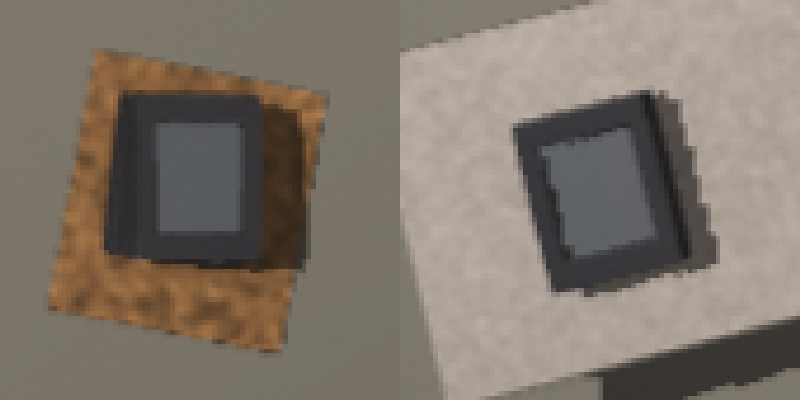

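Emit:
step_arm:
  increments: "0 0 0 0 0 -0.135; 0 0 0 0 0 -0.135; 0 0 0 0 0 -0.135; 0 0 0 0 0 -0.135; 0 0 0 0 0 -0.135"
  claw: -1

```text
time: 0.6
tool_pos: [0.1786, -0.5199, 0.2048]
ee_rot: [-3.141, -0.001, 1.011]
wrist_force: [0.0, 0.9, 0.0]
width: 0.0943
```

Emit:
step_arm:
  increments: "0 0 0 0 0 -0.135; 0 0 0 0 0 -0.135; 0 0 0 0 0 -0.135; 0 0 0 0 0 -0.135; 0 0 0 0 0 0"

```text
time: 1.1
tool_pos: [0.1786, -0.5199, 0.2048]
ee_rot: [-3.141, -0.001, 1.546]
wrist_force: [0.2, 0.5, -0.9]
width: 0.0945
```

Emit:
step_arm:
  increments: "3.4 3.1 0 0 0 0; 3.4 3.1 0 0 0 0; 3.4 3.1 0 0 0 0; 3.4 3.1 0 0 0 0; 3.4 3.1 0 0 0 0"

```text
time: 1.6
tool_pos: [0.3387, -0.3526, 0.2053]
ee_rot: [3.142, -0.0, 1.542]
wrist_force: [0.6, -0.9, 0.6]
width: 0.0938
```

```bash
python3 - <<'E'
import bench
print([ (k,v) for k,v in vars(bench).items() if 'hold' in k.lower()])
o=bench.get_obs(); print(o['time'],o['tool_pos'],o['ee_rot'])
E
```

```text
[('hold_point_z', 0.0188)]
1.6 [ 0.33869821 -0.35257374  0.20525892] [ 3.14158282e+00 -8.50279119e-05  1.54197557e+00]
```

Emit:
step_arm:
  increments: "3.4 3.1 0 0 0 0; 3.4 3.1 0 0 0 0; 3.4 3.1 0 0 0 0; 3.4 3.1 0 0 0 0; 3.2 3 0 0 0 0"

```text
time: 2.1
tool_pos: [0.497, -0.1882, 0.2053]
ee_rot: [-3.141, 0.0, 1.543]
wrist_force: [0.7, -0.0, -0.4]
width: 0.0943
```

Emit:
step_arm:
  increments: "0 0 4 0 0 0; 0 0 4 0 0 0; 0 0 4 0 0 0; 0 0 1.5 0 0 0; 0 0 0 0 0 0"

```text
time: 2.6
tool_pos: [0.4934, -0.1886, 0.0665]
ee_rot: [-3.134, -0.003, 1.543]
wrist_force: [0.4, -0.2, 0.1]
width: 0.0941
```

```bash
cat > look.py <<'E'
from h import *
import sys
n=sys.argv[1]; x0,y0,x1,y1=map(int,sys.argv[3:7])
im=snapshot(n)[:,:,::-1]; cv2.imwrite("pics/raw_"+sys.argv[2]+".png",im)
k=min(800/(x1-x0),600/(y1-y0)); cv2.imwrite("pics/"+sys.argv[2]+".png",cv2.resize(im[y0:y1,x0:x1],None,fx=k,fy=k,interpolation=cv2.INTER_CUBIC))
o=get_obs(); print(o['time'],o['tool_pos'],o['ee_rot'],o['width'])
E
python3 look.py side s1 150 240 350 390
```

```text
2.65 [ 0.49497731 -0.18949637  0.06901056] [-3.13844170e+00 -1.42562511e-03  1.54378504e+00] 0.0943438200103558
```

View pics/s1.png

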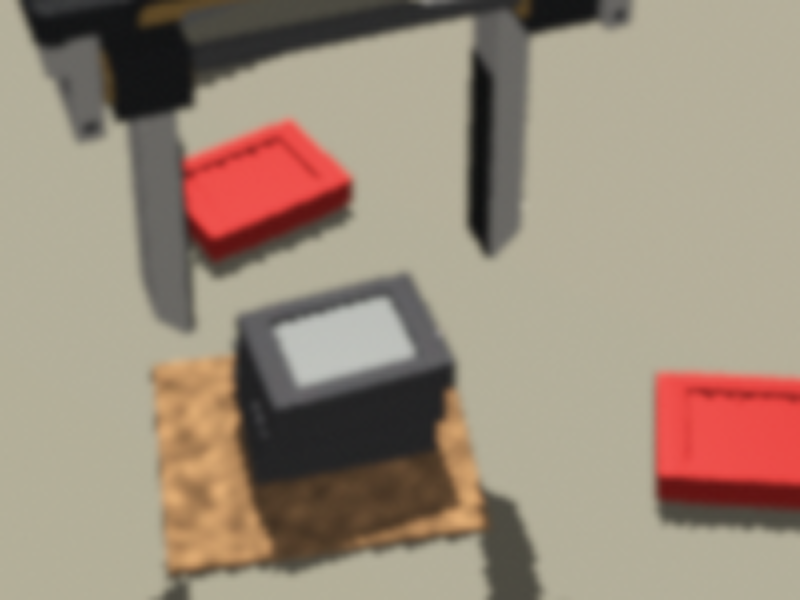

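The fingers stand either side of the stack (pads at crop (165,320) and (490,250)), clear of both red frames. The stack's three cassettes are close to aligned.

Emit:
step_arm:
  increments: "0 0 1.5 0 0 0; 0 0 1 0 0 0; 0 0 0.5 0 0 0; 0 0 0 0 0 0; 0 0 0 0 0 0"

```text
time: 3.15
tool_pos: [0.4964, -0.1903, 0.0412]
ee_rot: [3.141, 0.001, 1.545]
wrist_force: [0.2, 0.3, -0.1]
width: 0.0941
```

Emit:
step_arm:
  increments: "0.1 0.1 0.7 0 0 0; 0 0 0.5 0 0 0; 0 0 0 0 0 0; 0 0 0 0 0 0"

```text
time: 3.55
tool_pos: [0.4968, -0.1889, 0.0282]
ee_rot: [-3.141, -0.0, 1.546]
wrist_force: [0.2, -0.4, -0.2]
width: 0.0938
```

Emit:
step_arm:
  increments: "0 0 0 0 0 0; 0 0 0 0 0 0; 0 0 0 0 0 0; 0 0 0 0 0 0; 0 0 0 0 0 0"
  claw: 1

```text
time: 4.05
tool_pos: [0.497, -0.1891, 0.0286]
ee_rot: [3.141, 0.0, 1.546]
wrist_force: [0.2, -0.3, -0.3]
width: 0.0594
```

Emit:
step_arm:
  increments: "0 0 0 0 0 0; 0 0 0 0 0 0; 0 0 0 0 0 0; 0 0 0 0 0 0; 0 0 0 0 0 0"

```text
time: 4.55
tool_pos: [0.497, -0.1891, 0.0286]
ee_rot: [3.142, 0.0, 1.546]
wrist_force: [-0.4, -0.2, 0.5]
width: 0.0596
```

Emit:
step_arm:
  increments: "0 0 -0.5 0 0 0; 0 0 -1 0 0 0; 0 0 -2 0 0 0; 0 0 0 0 0 0"

```text
time: 4.95
tool_pos: [0.4993, -0.1901, 0.0671]
ee_rot: [3.135, 0.003, 1.546]
wrist_force: [-0.7, -0.0, -1.2]
width: 0.0599
```

```bash
python3 look.py side s2 150 240 350 390
```

```text
5.0 [ 0.49842221 -0.18974344  0.06554016] [3.13750460e+00 1.98731005e-03 1.54582433e+00] 0.05941371174955026
```

View pics/s2.png

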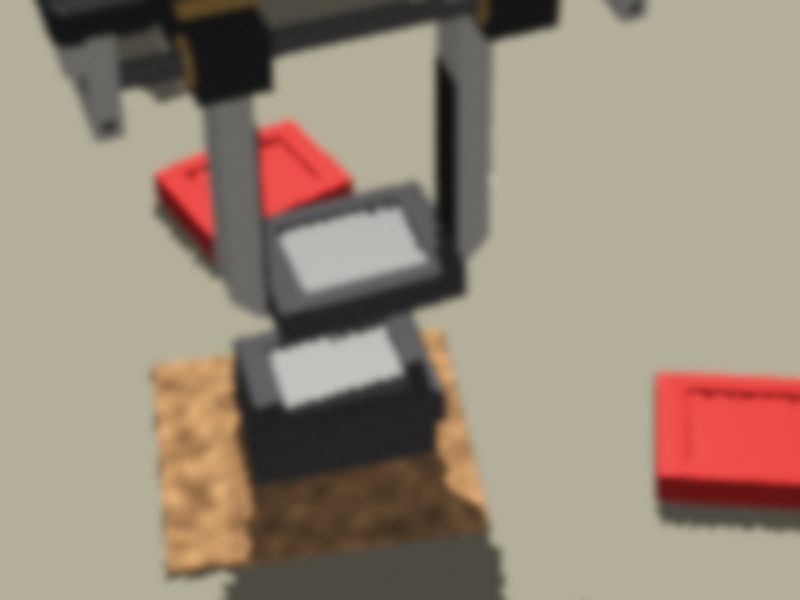

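Top cassette is lifted cleanly (crop (360,250)); the other two stayed. I measure its in-hand offset and the next pane.

```bash
cat >> h.py <<'E'
def panes(n,im,box,lo=110,hi=255,sat=30,amin=40):
    x0,y0,x1,y1=box; c=im[y0:y1,x0:x1].astype(int); g=c.max(2)
    m=((g>lo)&(g<hi)&(c.max(2)-c.min(2)<sat)&(c[...,0]>=c[...,2]-2)).astype(np.uint8)
    k,l,st,ce=cv2.connectedComponentsWithStats(m); out=[]
    for i in range(1,k):
        if st[i,4]>=amin:
            mm=np.zeros(im.shape[:2],np.uint8); mm[y0:y1,x0:x1]=(l==i); out.append((ce[i]+[x0,y0],st[i,4],mm))
    return out
E
python3 - <<'E'
from h import *
for f,zs in(("side0",(.039,)),("raw_s2",(.0765,.027))):
    im=cv2.imread(f"pics/{f}.png")
    for c,a,m in panes("side",im,(195,270,280,350)):
        print(f,c.round(1),a,[ (z,onplane("side",c,z)[0].round(4),rect("side",m,z)) for z in zs])
im=cv2.imread("pics/side0.png")
for c,a,m in panes("side",im,(140,145,180,168),lo=80): print("row",c,a,rect("side",m,.072))
E
```

```text
side0 [235.8 325. ] 403 [(0.039, array([ 0.496 , -0.1889]), array([ 495.9, -188.3,   40.2,   30.7,   -2.1]))]
raw_s2 [237.4 302. ] 537 [(0.0765, array([ 0.4988, -0.1891]), array([ 499.2, -188.4,   41.8,   32.6,   -1. ])), (0.027, array([ 0.5174, -0.1349]), array([ 517.8, -134.2,   46.7,   36.4,   -1. ]))]
raw_s2 [233.1 330.5] 304 [(0.0765, array([ 0.4773, -0.2339]), array([ 477.6, -234.4,   37.8,   24. ,   -2.5])), (0.027, array([ 0.4934, -0.1849]), array([ 493.8, -185.5,   42.1,   26.8,   -2.5]))]
row [158.38167939 155.61832061] 131 [505.1 283.6  39.4  31.2  12.7]
```

Emit:
step_arm:
  increments: "0 0 -2 0 0 0; 0 0 -2.5 0 0 0; 0 0 -2 0 0 0; 1 0 0 0 0 0; 3 0.1 0 0 0 0"

```text
time: 5.5
tool_pos: [0.4989, -0.1498, 0.1277]
ee_rot: [-3.141, 0.001, 1.542]
wrist_force: [0.1, 0.7, -0.4]
width: 0.0598
```

Emit:
step_arm:
  increments: "4 0.1 0 0 0 0; 4 0.1 0 0 0 0; 4 0.1 0 0 0 0; 4 0.1 0 0 0 0; 4 0.1 0 0 0 0"

```text
time: 6.0
tool_pos: [0.5076, 0.053, 0.1263]
ee_rot: [-3.139, -0.0, 1.546]
wrist_force: [0.5, -0.6, -0.8]
width: 0.0598
```

Emit:
step_arm:
  increments: "4 0.1 0 0 0 0; 4 0.1 0 0 0 0; 4 0.1 0 0 0 0; 4 0.1 0 0 0 0; 2.4 0 0 0 0 0"

```text
time: 6.5
tool_pos: [0.5158, 0.2377, 0.126]
ee_rot: [-3.138, 0.0, 1.549]
wrist_force: [0.2, -1.3, -0.8]
width: 0.0597
```

Emit:
step_arm:
  increments: "0 0 0 0 0 -0.08; 0 0 0 0 0 -0.1; 0 0 0 0 0 -0.082; 0 0 0 0 0 0; 0 0 0 0 0 0"

```text
time: 7.0
tool_pos: [0.5166, 0.2347, 0.1269]
ee_rot: [-3.139, 0.0, 1.806]
wrist_force: [-0.9, -0.1, -0.2]
width: 0.0598
```

Emit:
step_arm:
  increments: "-0.1 0.2 2.5 0 0 0; 0 0 1.5 0 0 0; 0 0 0.5 0 0 0; 0 0 0 0 0 0; 0 0 0 0 0 0"

```text
time: 7.5
tool_pos: [0.5201, 0.2341, 0.0839]
ee_rot: [3.141, 0.0, 1.807]
wrist_force: [0.7, 0.1, -0.5]
width: 0.0596
```

```bash
python3 look.py side s3 100 110 260 230; python3 - <<'E'
from h import *
z=get_obs()['tool_pos'][2]
im=cv2.imread("pics/raw_s3.png")
for c,a,m in panes("side",im,(120,120,230,200),lo=80): print(c.round(1),a,"held",rect("side",m,z+.0105),"row",rect("side",m,.072))
E
```

```text
7.55 [0.52038548 0.23426622 0.08439983] [ 3.13993611e+00 -1.09413975e-04  1.80755244e+00] 0.05983207636654554
[170.3 154. ] 164 held [519.5 232.9  45.1  33.3  15.1] row [529.6 282.6  47.7  35.1  15.1]
```

View pics/s3.png

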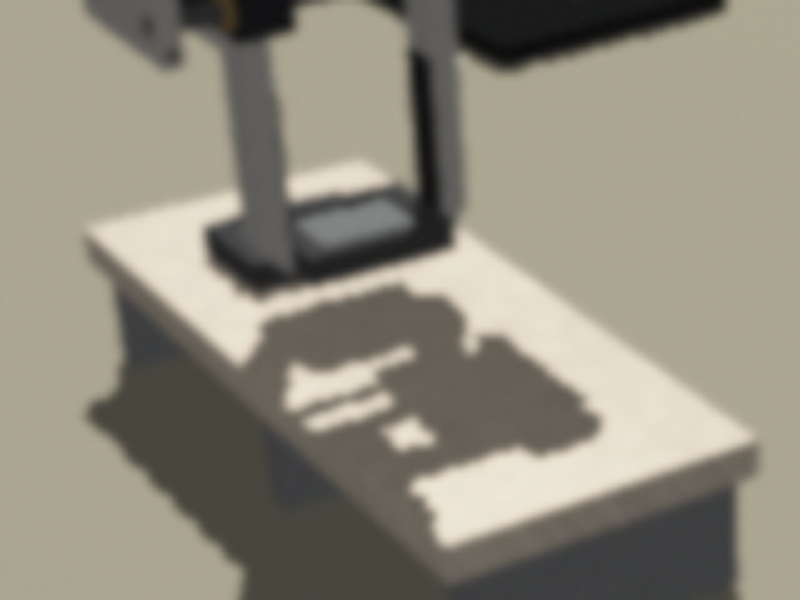

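Emit:
step_arm:
  increments: "0.1 -0.2 1 0 0 0; 0 0 0.6 0 0 0; 0 0 0.3 0 0 0; 0 0 0.2 0 0 0; 0 0 0 0 0 0"

```text
time: 8.05
tool_pos: [0.5175, 0.2345, 0.0621]
ee_rot: [-3.141, 0.0, 1.808]
wrist_force: [0.2, -0.2, -0.3]
width: 0.0597
```

Emit:
step_arm:
  increments: "0 0 0.1 0 0 0; 0 0 0 0 0 0; 0 0 0 0 0 0"

```text
time: 8.35
tool_pos: [0.5177, 0.2346, 0.0616]
ee_rot: [3.141, 0.0, 1.808]
wrist_force: [1.1, -0.4, 0.2]
width: 0.0597
```

Emit:
step_arm:
  increments: "0 0 0.1 0 0 0; 0 0 0 0 0 0; 0 0 0 0 0 0"

```text
time: 8.65
tool_pos: [0.5178, 0.2346, 0.0616]
ee_rot: [3.141, 0.0, 1.808]
wrist_force: [-2.4, -0.4, 6.2]
width: 0.0596
```

Emit:
step_arm:
  increments: "0 0 0 0 0 0; 0 0 0 0 0 0; 0 0 0 0 0 0; 0 0 0 0 0 0; 0 0 0 0 0 0"
  claw: -1

```text
time: 9.15
tool_pos: [0.5173, 0.2345, 0.0603]
ee_rot: [-3.141, 0.0, 1.808]
wrist_force: [-2.0, -0.8, 2.3]
width: 0.0931
```

Emit:
step_arm:
  increments: "0 0 -1 0 0 0; 0 0 -2.5 0 0 0; 0 0 -3 0 0 0; -1 0 0 0 0 0; -3 -0.1 0 0 0 0"

```text
time: 9.65
tool_pos: [0.5265, 0.1968, 0.1269]
ee_rot: [3.138, -0.001, 1.811]
wrist_force: [0.5, -0.4, -0.6]
width: 0.0938
```

Emit:
step_arm:
  increments: "-4 -0.1 0 0 0 0.05; -4 -0.1 0 0 0 0.05; -4 -0.1 0 0 0 0.05; -4 -0.1 0 0 0 0.05; -4 -0.1 0 0 0 0.062"

```text
time: 10.15
tool_pos: [0.5479, -0.0048, 0.1248]
ee_rot: [-3.141, 0.0, 1.543]
wrist_force: [0.0, -0.3, -0.2]
width: 0.0937
```

```bash
python3 look.py top t1 60 240 460 340; python3 - <<'E'
from h import *
im=cv2.imread("pics/raw_t1.png")
for c,a,m in panes("top",im,(60,215,260,345),lo=80,amin=100): print(c.round(1),a,rect("top",m,.072))
E
```

```text
10.2 [ 0.54788457 -0.01109366  0.12472485] [-3.14058025  0.00597665  1.53603037] 0.09400138691018736
[142.6 287.9] 499 [518.6 234.5  40.4  32.8  12.8]
[112.  295.5] 499 [507.7 283.6  40.9  32.4  13.6]
```

View pics/t1.png

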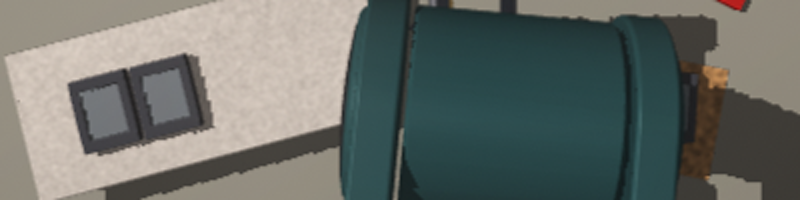

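Row: pitch 50.3 mm, x offset −0.9 mm; neat. Now the middle cassette, measured from the side while the arm is beyond it.

```bash
python3 - <<'E'
from h import *
im=snapshot("side")[:,:,::-1]; cv2.imwrite("pics/raw_s4.png",im)
for c,a,m in panes("side",im,(195,270,280,370)): print(c.round(1),a,rect("side",m,.027))
print(get_obs()['tool_pos'],get_obs()['ee_rot'])
E
```

```text
[ 0.54787525 -0.00773589  0.12471771] [-3.14039435e+00  2.19558064e-03  1.53881929e+00]
```

```bash
python3 - <<'E'
from h import *
im=cv2.imread("pics/raw_s4.png")
u,v=proj("side",[.494,-.184,.027])[0].astype(int); print(u,v,im[v-6:v+7:3,u-9:u+10:6].tolist())
for lo in(45,55,65):
  for c,a,m in panes("side",im,(195,290,280,370),lo=lo,hi=140,amin=150): print(lo,c.round(1),a,rect("side",m,.027))
E
```

```text
233 329 [[[33, 33, 33], [35, 34, 34], [42, 43, 41], [48, 49, 47]], [[45, 46, 44], [49, 50, 47], [50, 51, 49], [50, 51, 49]], [[50, 50, 48], [50, 50, 48], [50, 51, 49], [50, 51, 49]], [[50, 51, 48], [50, 51, 49], [50, 50, 48], [50, 51, 49]], [[49, 50, 48], [50, 51, 48], [50, 51, 48], [49, 50, 48]]]
45 [236.  330.7] 516 [ 498.5 -185.9   47.1   31.2   -3.4]
```

Emit:
step_arm:
  increments: "-3.6 -0.9 0 0 0 0.015; -3.6 -0.9 0 0 0 0; -3.6 -0.9 0 0 0 0; -3.6 -0.9 0 0 0 0; -3.5 -1 0 0 0 0"

```text
time: 10.75
tool_pos: [0.4951, -0.1807, 0.125]
ee_rot: [-3.141, -0.001, 1.532]
wrist_force: [0.3, -0.1, -0.2]
width: 0.0939
```

Emit:
step_arm:
  increments: "0 0 3 0 0 0; 0 0 3 0 0 0; 0 0 1.5 0 0 0; 0 0 0 0 0 0; 0 0 0 0 0 0"

```text
time: 11.25
tool_pos: [0.4958, -0.1796, 0.0505]
ee_rot: [-3.141, -0.0, 1.532]
wrist_force: [0.4, -0.4, -0.1]
width: 0.0942
```

```bash
python3 look.py side s5 150 240 350 390; python3 - <<'E'
from h import *
im=cv2.imread("pics/raw_s5.png")
for lo in(45,80,110):
  for c,a,m in panes("side",im,(195,290,280,370),lo=lo,amin=150): print(lo,c.round(1),a,rect("side",m,.027))
E
```

```text
11.3 [ 0.49645473 -0.17999073  0.05141694] [3.14014995e+00 6.10762657e-04 1.53148960e+00] 0.09404898082380168
45 [232.8 333.4] 933 [ 492.1 -188.6   58.3   45.9   -5.7]
80 [233.2 332.2] 827 [ 493.3 -187.4   56.1   43.2   -5.7]
110 [233.9 332.7] 395 [ 493.5 -188.4   42.4   33.3   -4.9]
```

View pics/s5.png

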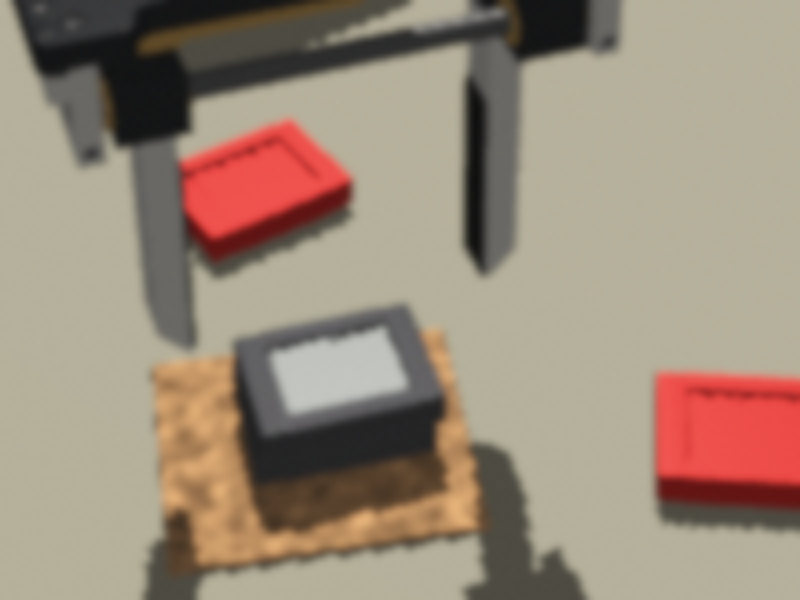

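The middle cassette lies at about (0.495, −0.188), yaw −5°; correcting and descending.

Emit:
step_arm:
  increments: "-0.8 -0.1 0 0 0 0.045; 0 0 1.2 0 0 0; 0 0 1.2 0 0 0; 0 0 0.6 0 0 0; 0 0 0.4 0 0 0"

```text
time: 11.8
tool_pos: [0.4937, -0.1874, 0.0151]
ee_rot: [-3.14, -0.001, 1.486]
wrist_force: [-0.4, -0.1, -0.5]
width: 0.0939
```

Emit:
step_arm:
  increments: "0 0 0 0 0 0; 0 0 0 0 0 0; 0 0 0 0 0 0"

```text
time: 12.1
tool_pos: [0.4948, -0.1881, 0.0169]
ee_rot: [3.141, 0.0, 1.486]
wrist_force: [0.4, 0.4, -0.3]
width: 0.0941
```

Emit:
step_arm:
  increments: "0 0 0 0 0 0; 0 0 0 0 0 0; 0 0 0 0 0 0; 0 0 0 0 0 0; 0 0 0 0 0 0"
  claw: 1

```text
time: 12.6
tool_pos: [0.4944, -0.188, 0.0165]
ee_rot: [-3.142, 0.0, 1.486]
wrist_force: [-0.2, 0.2, 0.6]
width: 0.0595
```

Emit:
step_arm:
  increments: "0 0 0 0 0 0; 0 0 0 0 0 0; 0 0 -0.5 0 0 0; 0 0 -1 0 0 0; 0 0 -2 0 0 0"

```text
time: 13.1
tool_pos: [0.4932, -0.1874, 0.0507]
ee_rot: [-3.138, -0.001, 1.486]
wrist_force: [-0.6, 0.3, -1.3]
width: 0.0594
```

Emit:
step_arm:
  increments: "0 0 -1 0 0 0; 0 0 0 0 0 0; 0 0 0 0 0 0; 0 0 0 0 0 0"

```text
time: 13.5
tool_pos: [0.4938, -0.1877, 0.0606]
ee_rot: [-3.14, -0.001, 1.486]
wrist_force: [0.5, 0.8, -1.8]
width: 0.0601
```

```bash
python3 - <<'E'
from h import *
im=snapshot("side")[:,:,::-1]; cv2.imwrite("pics/raw_s6.png",im); o=get_obs(); print(o['tool_pos'],o['ee_rot'][2],o['width'])
for c,a,m in panes("side",im,(195,260,280,370),lo=110,amin=100): print(c.round(1),a,"held",rect("side",m,o['tool_pos'][2]+.0105),"low",rect("side",m,.015))
E
```

```text
[ 0.49376045 -0.18766642  0.06043341] 1.4858083678654743 0.05977029781371478
[232.9 306.4] 514 held [ 493.4 -188.1   41.4   32.6   -5.6] low [ 513.5 -127.6   46.7   36.8   -5.6]
[231.3 337.6] 294 held [ 474.4 -239.9   37.7   27.6   -9.2] low [ 492.  -186.1   42.6   31.1   -9.2]
```

Emit:
step_arm:
  increments: "0 0 -2 0 0 0; 0 0 -2.7 0 0 0; 0 0 -2 0 0 0; 1 0 0 0 0 0; 3.5 0 0 0 0 0"

```text
time: 14.05
tool_pos: [0.4981, -0.1443, 0.1277]
ee_rot: [-3.141, 0.001, 1.482]
wrist_force: [0.8, 0.3, 0.1]
width: 0.0594
```

Emit:
step_arm:
  increments: "4 0.1 0 0 0 0; 4 0.1 0 0 0 0; 4 0.1 0 0 0 0; 4 0.1 0 0 0 0; 4 0.1 0 0 0 0"

```text
time: 14.55
tool_pos: [0.5188, 0.058, 0.1262]
ee_rot: [-3.138, 0.0, 1.486]
wrist_force: [0.8, -0.7, -0.9]
width: 0.0594
```

Emit:
step_arm:
  increments: "4 0 0 0 0 0; 4 0 0 0 0 0; 4 0 0 0 0 0; 1.1 0 0 0 0 -0.06; 0 0 0 0 0 -0.1"

```text
time: 15.05
tool_pos: [0.5296, 0.189, 0.1258]
ee_rot: [-3.138, -0.0, 1.653]
wrist_force: [0.6, 0.1, -1.6]
width: 0.0594
```

Emit:
step_arm:
  increments: "0 0 0 0 0 -0.1; 0 0 0 0 0 -0.062; 0 0 0 0 0 0; 0 0 0 0 0 0; 0 0 0 0 0 0"

```text
time: 15.55
tool_pos: [0.5308, 0.1863, 0.1276]
ee_rot: [-3.14, -0.0, 1.807]
wrist_force: [-1.0, -0.2, -1.8]
width: 0.0594
```

Emit:
step_arm:
  increments: "0 0 2.5 0 0 0; 0 0 1.5 0 0 0; 0 0 0.5 0 0 0; 0 0 0 0 0 0; 0 0 0 0 0 0"

```text
time: 16.05
tool_pos: [0.5317, 0.1863, 0.084]
ee_rot: [3.141, 0.0, 1.808]
wrist_force: [0.0, -0.1, -1.5]
width: 0.0595
```

```bash
python3 - <<'E'
from h import *
im=snapshot("side")[:,:,::-1]; cv2.imwrite("pics/raw_s7.png",im); o=get_obs(); print(o['tool_pos'],o['ee_rot'][2],o['width'])
for c,a,m in panes("side",im,(120,120,240,210),lo=80,amin=100): print(c.round(1),a,"held",rect("side",m,o['tool_pos'][2]+.0105),"row",rect("side",m,.072))
E
```

```text
[0.53198597 0.18636885 0.08443354] 1.807621983469141 0.059335527304328194
[183.1 163.5] 185 held [529.8 184.8  42.5  36.   12.3] row [540.6 232.   44.9  38.   12.3]
```

Emit:
step_arm:
  increments: "0 -0.1 1 0 0 0; 0 0 0.6 0 0 0; 0 0 0.3 0 0 0; 0 0 0.2 0 0 0; 0 0 0 0 0 0"

```text
time: 16.6
tool_pos: [0.5302, 0.1859, 0.0621]
ee_rot: [-3.141, 0.0, 1.808]
wrist_force: [0.3, 0.7, -0.5]
width: 0.0598
```

Emit:
step_arm:
  increments: "0 0 0.1 0 0 0; 0 0 0 0 0 0; 0 0 0 0 0 0"

```text
time: 16.9
tool_pos: [0.5305, 0.186, 0.0616]
ee_rot: [3.141, 0.0, 1.808]
wrist_force: [0.1, -0.7, -0.6]
width: 0.0596
```

Emit:
step_arm:
  increments: "0 0 0.07 0 0 0; 0 0 0 0 0 0; 0 0 0 0 0 0"

```text
time: 17.2
tool_pos: [0.5305, 0.186, 0.0615]
ee_rot: [3.141, 0.0, 1.808]
wrist_force: [-1.5, -0.2, 4.5]
width: 0.0595
```

Emit:
step_arm:
  increments: "0 0 0 0 0 0; 0 0 0 0 0 0; 0 0 0 0 0 0; 0 0 0 0 0 0; 0 0 0 0 0 0"
  claw: -1

```text
time: 17.7
tool_pos: [0.5303, 0.186, 0.0605]
ee_rot: [-3.141, 0.0, 1.808]
wrist_force: [-0.2, -0.2, 0.1]
width: 0.0931
```

Emit:
step_arm:
  increments: "0 0 -1 0 0 0; 0 0 -2.5 0 0 0; 0 0 -3 0 0 0; -1 0 0 0 0 0; -3 -0.4 0 0 0 0"

```text
time: 18.2
tool_pos: [0.5368, 0.1474, 0.1275]
ee_rot: [3.138, -0.0, 1.811]
wrist_force: [-0.2, 0.2, 0.1]
width: 0.0939
```

Emit:
step_arm:
  increments: "-4 -0.6 0 0 0 0.07; -4 -0.6 0 0 0 0.07; -4 -0.6 0 0 0 0.07; -4 -0.6 0 0 0 0.07; -4 -0.6 0 0 0 0.07"

```text
time: 18.7
tool_pos: [0.525, -0.0568, 0.1254]
ee_rot: [-3.141, 0.0, 1.455]
wrist_force: [0.1, -0.5, 0.6]
width: 0.0943
```

```bash
python3 - <<'E'
from h import *
o=get_obs(); print(o['tool_pos'],o['ee_rot'][2],o['width'])
im=snapshot("top")[:,:,::-1]; cv2.imwrite("pics/raw_t2.png",im)
for c,a,m in panes("top",im,(60,215,260,345),lo=80,amin=100): print("top",c.round(1),a,rect("top",m,.072))
im=snapshot("side")[:,:,::-1]; cv2.imwrite("pics/raw_s8.png",im)
for lo in(45,110):
  for c,a,m in panes("side",im,(195,290,280,370),lo=lo,amin=150): print(lo,c.round(1),a,rect("side",m,.015))
E
```

```text
[ 0.52497454 -0.05684095  0.12540795] 1.4547044798841209 0.09429597878894123
top [173.2 279.3] 497 [531.4 185.2  40.4  32.7  13.3]
top [142.5 287.9] 492 [518.6 234.5  40.3  32.8  12.7]
top [112.  295.6] 479 [507.6 283.7  40.3  32.   13.9]
45 [231.5 337. ] 687 [ 491.7 -184.    56.5   39.3   -8.7]
110 [232.6 337.7] 309 [ 492.2 -186.3   41.6   30.9   -9. ]
```

Emit:
step_arm:
  increments: "-2.6 -0.3 0 0 0 0.044; -2.6 -0.3 0 0 0 0; -2.7 -0.3 0 0 0 0; -2.7 -0.4 0 0 0 0; -2.6 -0.4 0 0 0 0"

```text
time: 19.3
tool_pos: [0.4888, -0.1833, 0.1255]
ee_rot: [-3.141, -0.0, 1.415]
wrist_force: [0.4, -0.6, 0.7]
width: 0.094
```

Emit:
step_arm:
  increments: "0 0 3 0 0 0; 0 0 3 0 0 0; 0 0 2 0 0 0; 0 0 0 0 0 0; 0 0 0 0 0 0"

```text
time: 19.8
tool_pos: [0.4892, -0.1824, 0.0458]
ee_rot: [-3.141, -0.0, 1.415]
wrist_force: [-0.6, 0.1, 0.6]
width: 0.0942
```

```bash
python3 look.py side s9 150 240 350 390; python3 - <<'E'
from h import *
im=cv2.imread("pics/raw_s9.png")
for lo in(80,110):
  for c,a,m in panes("side",im,(195,290,280,370),lo=lo,amin=150): print(lo,c.round(1),a,rect("side",m,.015))
E
```

```text
19.85 [ 0.4899441  -0.18282324  0.04687619] [3.13989469e+00 4.66733215e-04 1.41449840e+00] 0.09385367469541621
80 [232.1 338.6] 769 [ 491.5 -186.1   56.    42.7   -8. ]
110 [232.4 338.9] 356 [ 491.9 -187.2   42.8   33.3   -9.2]
```

View pics/s9.png

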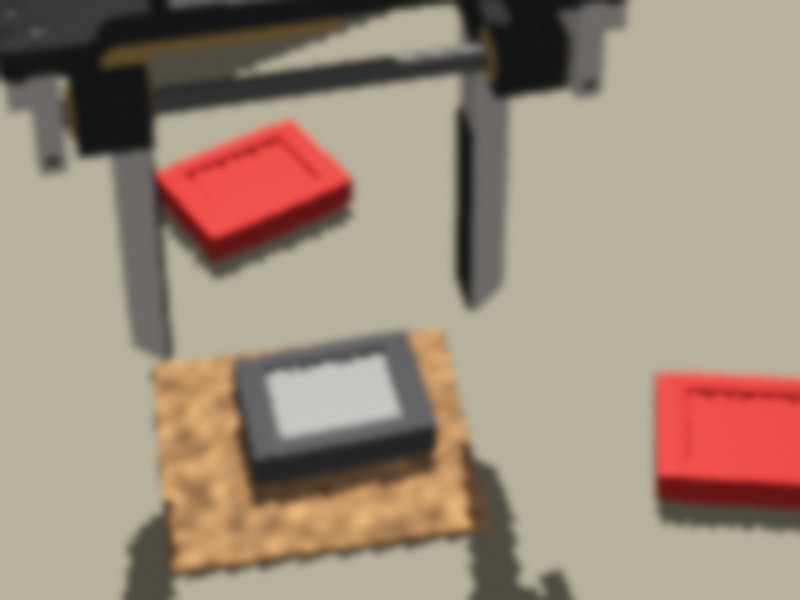

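Emit:
step_arm:
  increments: "-0.4 0.3 0 0 0 0; 0 0 1.5 0 0 0; 0 0 1.3 0 0 0; 0 0 0.8 0 0 0; 0 0 0.2 0 0 0"

```text
time: 20.35
tool_pos: [0.4908, -0.1869, 0.0066]
ee_rot: [-3.14, -0.001, 1.414]
wrist_force: [0.2, 1.0, -0.9]
width: 0.0941
```

Emit:
step_arm:
  increments: "0 0 0 0 0 0; 0 0 0 0 0 0; 0 0 0 0 0 0"

```text
time: 20.65
tool_pos: [0.4919, -0.1875, 0.0085]
ee_rot: [3.14, 0.0, 1.414]
wrist_force: [0.6, 0.7, 0.5]
width: 0.0939
```

Emit:
step_arm:
  increments: "0 0.1 0.3 0 0 0; 0 0 0 0 0 0; 0 0 0 0 0 0"

```text
time: 20.95
tool_pos: [0.4924, -0.1874, 0.0047]
ee_rot: [-3.141, 0.0, 1.414]
wrist_force: [-0.2, -0.5, -0.7]
width: 0.0939
```

Emit:
step_arm:
  increments: "0 0 0 0 0 0; 0 0 0 0 0 0; 0 0 0 0 0 0; 0 0 0 0 0 0; 0 0 0 0 0 0"
  claw: 1

```text
time: 21.45
tool_pos: [0.4925, -0.1874, 0.0048]
ee_rot: [3.142, 0.0, 1.414]
wrist_force: [-0.4, -0.7, -0.1]
width: 0.0599
```

Emit:
step_arm:
  increments: "0 0 0 0 0 0; 0 0 0 0 0 0; 0 0 -0.5 0 0 0; 0 0 -1 0 0 0; 0 0 -2 0 0 0"

```text
time: 21.95
tool_pos: [0.4912, -0.1868, 0.0391]
ee_rot: [-3.138, -0.001, 1.414]
wrist_force: [1.4, 0.8, -0.4]
width: 0.0598
```

Emit:
step_arm:
  increments: "0 0 -2 0 0 0; 0 0 0 0 0 0; 0 0 0 0 0 0; 0 0 0 0 0 0"

```text
time: 22.35
tool_pos: [0.4917, -0.187, 0.0587]
ee_rot: [-3.14, -0.0, 1.414]
wrist_force: [-0.1, -0.3, -0.8]
width: 0.0597
```

```bash
python3 - <<'E'
from h import *
im=snapshot("side")[:,:,::-1]; cv2.imwrite("pics/raw_s10.png",im); o=get_obs(); print(o['tool_pos'],o['ee_rot'][2],o['width'])
for c,a,m in panes("side",im,(195,260,280,370),lo=110,amin=100): print(c.round(1),a,"held",rect("side",m,o['tool_pos'][2]+.0105))
E
```

```text
[ 0.49158423 -0.18696363  0.0584647 ] 1.4137978857036253 0.05987701967506474
[231.2 307.5] 508 held [ 491.5 -187.1   41.9   32.    -8.4]
```

Emit:
step_arm:
  increments: "0 0 -2.2 0 0 0; 0 0 -2.7 0 0 0; 0 0 -2 0 0 0; 1 0 0 0 0 0; 3.5 0 0 0 0 0"

```text
time: 22.9
tool_pos: [0.4992, -0.144, 0.1277]
ee_rot: [-3.141, 0.001, 1.41]
wrist_force: [0.4, -0.0, -1.0]
width: 0.0597
```

Emit:
step_arm:
  increments: "4 0 0 0 0 0; 4 0 0 0 0 0; 4 0 0 0 0 0; 4 0 0 0 0 0; 4 0 0 0 0 0"

```text
time: 23.4
tool_pos: [0.5294, 0.0569, 0.1263]
ee_rot: [-3.138, 0.0, 1.414]
wrist_force: [0.4, 0.3, -0.7]
width: 0.0601
```

Emit:
step_arm:
  increments: "4 0 0 0 0 0; 3 0 0 0 0 0; 1.3 0 0 0 0 0; 0 0 0 0 0 -0.1; 0 0 0 0 0 -0.1"

```text
time: 23.9
tool_pos: [0.5427, 0.1367, 0.1268]
ee_rot: [-3.138, 0.001, 1.619]
wrist_force: [0.3, -0.1, -0.8]
width: 0.0596
```

Emit:
step_arm:
  increments: "0 0 0 0 0 -0.1; 0 0 0 0 0 -0.094; 0 0 0 0 0 0; 0 0 0 0 0 0; 0 0 0 0 0 0"

```text
time: 24.4
tool_pos: [0.5434, 0.1362, 0.1282]
ee_rot: [-3.141, 0.0, 1.806]
wrist_force: [0.8, 0.1, -0.5]
width: 0.0598
```

Emit:
step_arm:
  increments: "0 0 2.5 0 0 0; 0 0 1.5 0 0 0; 0 0 0.5 0 0 0; 0 0 0 0 0 0; 0 0 0 0 0 0"

```text
time: 24.9
tool_pos: [0.5441, 0.1366, 0.0842]
ee_rot: [3.141, 0.0, 1.808]
wrist_force: [0.6, -0.4, -1.0]
width: 0.0597
```

```bash
python3 - <<'E'
from h import *
im=snapshot("side")[:,:,::-1]; cv2.imwrite("pics/raw_s11.png",im); o=get_obs(); print(o['tool_pos'],o['ee_rot'][2],o['width'])
for c,a,m in panes("side",im,(120,120,260,220),lo=80,amin=100): print(c.round(1),a,"held",rect("side",m,o['tool_pos'][2]+.0105),"row",rect("side",m,.072))
E
```

```text
[0.54438182 0.13666328 0.0847084 ] 1.807674623206823 0.05963182556322617
[158.5 155.5] 155 held [496.4 233.8  39.5  32.8  11.8] row [505.4 284.4  41.7  34.6  11.8]
[166.5 165.6] 115 held [503.3 185.1  33.4  32.   11.2] row [512.7 232.9  35.3  33.8  11.2]
[197.1 173.8] 207 held [542.  134.3  42.8  33.6  13.5] row [553.6 179.2  45.2  35.5  13.5]
```

Emit:
step_arm:
  increments: "0 -0.1 1 0 0 0; 0 0 0.6 0 0 0; 0 0 0.3 0 0 0; 0 0 0.2 0 0 0; 0 0 0 0 0 0"

```text
time: 25.45
tool_pos: [0.5425, 0.1363, 0.0623]
ee_rot: [-3.141, 0.0, 1.808]
wrist_force: [-0.1, -0.1, -1.2]
width: 0.0598
```

Emit:
step_arm:
  increments: "0 0 0.1 0 0 0; 0 0 0 0 0 0; 0 0 0.07 0 0 0; 0 0 0 0 0 0; 0 0 0 0 0 0"

```text
time: 25.95
tool_pos: [0.5429, 0.1364, 0.0618]
ee_rot: [3.141, 0.0, 1.808]
wrist_force: [-1.6, -0.7, 3.0]
width: 0.0595
```

Contact at 3 N; releasing, backing away, and checking.

Emit:
step_arm:
  increments: "0 0 0 0 0 0; 0 0 0 0 0 0; 0 0 0 0 0 0; 0 0 0 0 0 0; 0 0 0 0 0 0"
  claw: -1

```text
time: 26.45
tool_pos: [0.5427, 0.1363, 0.0608]
ee_rot: [-3.141, 0.0, 1.808]
wrist_force: [-0.3, -0.4, -0.7]
width: 0.0932
```

Emit:
step_arm:
  increments: "0 0 -1 0 0 0; 0 0 -2.5 0 0 0; 0 0 -3 0 0 0; -1 0 0 0 0 0; -3 -0.4 0 0 0 0"

```text
time: 26.95
tool_pos: [0.5492, 0.0977, 0.1279]
ee_rot: [3.138, -0.0, 1.811]
wrist_force: [0.8, -0.6, -0.7]
width: 0.094
```

Emit:
step_arm:
  increments: "-4 -1 0 0 0 0; -4 -1 0 0 0 0; -4 -1 0 0 0 0; -4 -1 0 0 0 0; -4 -1 0 0 0 0"

```text
time: 27.45
tool_pos: [0.5461, -0.1116, 0.1258]
ee_rot: [-3.141, 0.0, 1.808]
wrist_force: [1.2, -0.2, -0.4]
width: 0.0939
```

Emit:
step_arm:
  increments: "0 0 0 0 0 0; 0 0 0 0 0 0; 0 0 0 0 0 0"

```text
time: 27.75
tool_pos: [0.5465, -0.1089, 0.1258]
ee_rot: [-3.141, -0.001, 1.808]
wrist_force: [-0.6, 0.1, 0.4]
width: 0.0939
```

```bash
python3 look.py top t3 60 60 460 345; python3 - <<'E'
from h import *
im=cv2.imread("pics/raw_t3.png")
P=[rect("top",m,.072) for c,a,m in panes("top",im,(60,215,275,345),lo=80,amin=100)]
P=sorted([p for p in P if p[2]<50],key=lambda p:-p[1]); r=P[0]; a=np.radians(r[4]); R=np.array([[np.cos(a),np.sin(a)],[-np.sin(a),np.cos(a)]])
for i,p in enumerate(P): print(p,"in row frame",(R@(p[:2]-r[:2])).round(1), "pitch",np.hypot(*(p[:2]-P[i-1][:2])).round(1) if i else "")
E
```

```text
27.8 [ 0.54653874 -0.10850645  0.12589154] [-3.14139075e+00 -4.99440917e-04  1.80921201e+00] 0.09403112444331464
[507.5 283.6  40.4  32.4  13.6] in row frame [0. 0.] pitch 
[518.6 234.5  40.4  32.8  12.8] in row frame [ -0.8 -50.3] pitch 50.3
[531.5 185.   40.4  32.4  13.3] in row frame [ 1.000e-01 -1.015e+02] pitch 51.2
[543.7 136.6  40.8  33.8  14.6] in row frame [   0.6 -151.4] pitch 49.9
```

View pics/t3.png

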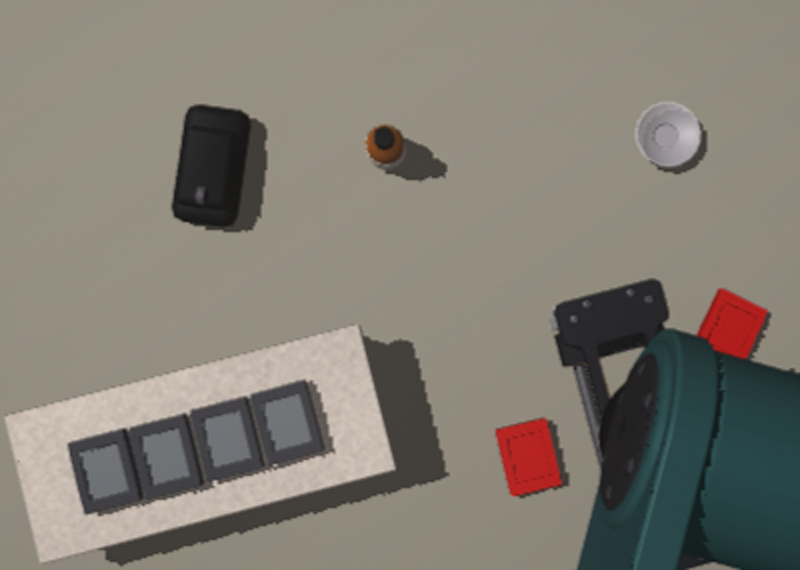

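All four lie in one straight row (crop (105,470) to (290,425)). The bystanders and red frames are where they were, and the gripper is clear. Handing in.

```bash
python3 -c "
from bench import *
print(close_job())"
```

```text
the job is handed in; nothing more can be done
None
```

I moved the three cassettes from the stack to the shelf, top one first. Each was gripped by its short ends, set down until it touched, then released. I handed the job in at about 28 s; it gave no verdict.

The last top-camera check showed:
- **Spacing:** neighbouring centres are 50.3, 51.2 and 49.9 mm apart, against the allowed 44 to 57.5 mm.
- **Alignment:** the centres are within 1 mm of the first cassette's line, and yaw differs by at most about 1°.
- **Left alone:** the first cassette measured in the same place as at the start (within 1 mm). The bottle, dish, mouse and red frames look unmoved in the picture, and the gripper was open and clear.

The two cameras disagreed by about 2–3 mm in x, within their calibration error. I took a value between the two and corrected it from each placed cassette. The middle and lowest cassettes lay turned about −5° and −9° from straight in the stack, so I turned the gripper to match each one. I did not measure how flat the placed cassettes lie; no check failed.

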